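# Hook out the sample cup and load it handle-to-pointer in the tester

### The arm

A 6-joint arm with a two-finger parallel gripper is mounted at the origin on the work surface. World frame = base frame: x ahead of the robot, y to its left, z up, the work surface at z = 0. Lengths are in m, angles in degrees, forces in N, time in s.
With the tool pointing down it reaches from about 0.35 to 0.875 m from the base axis. Payload 4.2 kg.
Tool frame: the origin (TCP) lies at the very end of the fingers, on their centre line; the grasp point (between the pads) lies 19 mm behind it; z points along the fingers, y is the line along which they close (so a half turn about z gives the same grasp; the last joint's range is limited). The gripper opens to 87 mm and grips with 3 to 60 N. Pads are 19 mm wide; open, the fingers measure 117 mm over their backs; the gripper's body (75 mm by 190 mm) begins 51 mm behind the grasp point.
Start: joints at [81.051, 22.042, 0.453, 0, -68.411, -14.817], TCP at [0.252, 0.572, 0.223] pointing down, gripper open.
Joint ranges: [-179.83, 179.83], [-69.29, 118.12], [-61.27, 80.66], [-181.25, 117.63], [-171.15, -9.14], [-177.46, 177.46]. Speed limits (degrees/s): [159.86, 159.86, 180, 180, 180, 180].

### API

Orientations are given as a 3x3 rotation matrix whose columns are the frame's x, y, z axes.
In Python, from station import sense, cams, r gives the robot as it stands. The module is installed in compiled form; this text tells all that it offers.
- The arm moves only by the tool step_arm, never from a script. Its argument "targets" is text: rows parted by semicolons, each of 4 numbers parted by spaces: the shift along the tool's x, y, z in cm, then the turn about the tool's z in degrees. In form: x y z turn; .... A call has 1 to 12 rows; each row shifts and turns the commanded pose from where the row before left it, along the tool's axes as they then stand; what a row does not reach is not made up. A row lasts 1/12 s, in which the tool goes at most 41.7 mm and 7.16 degrees, less where a joint would pass 70% of its speed; a pose out of reach is approached as far as the arm can. A call with a gripper value outside its range is refused whole. "claw" is the finger opening in cm, from 0 to 8.7, set as the call begins (left out, the last holds). The fingers move at their own pace and stop on an object; the grip force is fixed at half the most. Time passes only in rows, so rows that do not move let the fingers close. It gives the time, the measured TCP pose, the force, the opening and the grip force at its end, in the units of the state.
- sense(): the state, without advancing time (a new reading comes with each control period).
- cams.capture(name): name is "scene" or "top"; returns a dict with "frame" (480x640x3 uint8, blue, green, red), "vertical_fov" (degrees; the focal length in pixels is half the picture's height over the tangent of half this angle, whatever the lens; pixels are square), "cx", "cy" (the principal point, pixels), "dist_coeffs" ([k1, k2, p1, p2, k3] as OpenCV has them; the pictures are not rectified), "eye" and "rotation" of the camera in the world. Camera axes: x right, y down, z forward; pixel columns grow to the right and rows downward; lengths in m; the calibration is good to about 2 mm. A picture is of the moment at which its call begins. There is no depth.
- r.finish_job(): hands the job in; it is judged then, once.
The state is a dict: "time_s": time; "joints": joint angles; "joint_velocities": joint speeds; "effort": joint torques, N m; "tcp_pos": TCP position; "ee_rot": TCP orientation; "wrist_force": force on the tool from outside, world axes, zero at the start; "moment": the same for the moment, N m; "gripper_width": opening from 0.0 (shut) to 1.0 (fully open); "gripper_force": force on a finger pad.
Only numpy, scipy, OpenCV 4.12 (cv2) and the standard library are available. Lean on these libraries where they do the work, as an engineer would, in place of code of your own. Each camera call takes 0.05 s, during which the arm holds its last target. There are 200 camera calls.

### The job

Use the standing pull hook to drag the sample cup out from under the wire rack, without the gripper touching the cup until it is out, and stand the hook upright on the counter again. Then pick up the cup and put it down upright on the tester's deck in front of the measuring head, and from there move it in under the head by its handle, so that it stands on the round pan with its handle turned to point straight at the black index pointer. Let go, never tip the cup over, and leave the stopwatch, the grain cylinder and the scoop where they are.

Things in the scene. Friction and masses are not known exactly. Their poses are not given: they have to be found in the camera images.
- cup: Bronze open cup, outer diameter 56, height 50, wall 4, floor 5, about 0.3 kg, loose, standing under the rack 35 to 55 behind its front edge. Origin: centre of the underside, z along its axis. One flat straight handle along its own -x, ending 110 from the axis; at the start it points away from the robot, within 0.6 rad of the rack's +x.
- cup_handle (a point): Grip point on the cup's handle, 90 from the cup's axis. The handle is 14 wide, 9 thick, level, its centre 44.5 above the cup's underside.
- cup_handle_end (a point): Outer end of the cup's handle, 110 from the cup's axis.
- rack: Fixed low wire rack, 240 wide (y), 170 deep (x), wires 135 to 143 above the counter, too close for a gripper; four 8 thick legs near the corners, open between them. Origin: on the counter under the middle of the front edge; the rack extends along its +x, away from the robot. It stands left or right of the middle, the tester on the other side.
- hook: Pull hook, 0.18 kg, standing on the counter in the middle: wooden grip block 40 long (x), 24 wide (y), 62 high, on a foot 50 x 50 x 6. A steel rod, 8 thick, runs forward from the block along its own +x, centre line 51 above the underside, and bends straight down at its end. Origin: centre of the foot's underside. Grip the block from above across its width.
- hook_tip (a point): Lower end of the hook's down-turned leg (8 thick), 110 ahead of the hook's origin, 2 above its underside. Let down into the cup, it catches the cup's wall from inside.
- tester: Fixed moisture tester: grey deck 20 thick, 180 wide (y), from 150 in front of the pan's axis (its own -x, towards the robot) to 100 behind. Over the pan hangs a steel head, cylinder of 52 diameter, underside 84 above the counter, on an arm (36 wide, top 195 high) from a column (44 wide, 200 high) 58 to 98 behind the axis. Origin: on the counter under the pan's axis.
- pan (a point): Centre of the round pan, a flush disc of 72 diameter marked on the deck under the head, 20 above the counter. A cup on the deck has its rim 14 below the head; the deck in front is free.
- index: Black tapered index pointer lying flush on the deck (things slide over it), 110 to 145 from the pan's axis, narrow end towards the pan. Origin: on the pan's axis at deck level; the pointer lies along its own -x. Set at some angle within 0.5 rad either side of the tester's front.
- index_mark (a point): Narrow inner end of the index pointer, 112 from the pan's axis.
- stopwatch: Bystander: black plastic stopwatch, 54 diameter, 14 thick, lying on the counter. Origin: centre of the underside.
- grain_cylinder: Bystander: clear polycarbonate grain cylinder, 60 diameter with a 74 foot, 130 high, standing. Origin: centre of the underside.
- scoop: Bystander: zinc-plated hand scoop, 190 long along its x, 60 wide, lying. Origin: on the counter below the joint of handle (-x) and pan (+x).
Not all that is in view belongs to the job. Leave any green look-alike of the cup alone.

How it is judged:
By the outcome, as a careful person would: the job done as asked, in the order asked, and still so for the second after the job is handed in, with the robot touching nothing.
It also fails if it takes over 72 s, if anything falls off the work surface, if the arm or the gripper's body presses on something with over 40 N, if the wrist force passes 120 N, or if a joint passes its speed limit or range.

## Working session

There is one attempt and no reset: what is moved stays moved. The work goes in short steps, Python scripts to look and compute and a tool call to move; the robot and the scene stay as the last step left them, time stands still between calls to the robot, and variables do not carry over. Pictures are saved under pics/ and viewed, at most 10 in all, crops included, and the job is handed in when it is done.

Besides the shell and the picture viewer there is one more tool, called after ">>>" by a JSON object that holds its "op" and its "data". step_arm: Moves the arm, as the interface text tells. Its arguments: {"type":"object","properties":{"targets":{"type":"string"},"claw":{"type":"number"}},"required":["targets"]}

```bash
mkdir -p pics
cat > h.py <<'E'
import numpy as np,cv2
from station import sense,cams,r
def cap(n,save=None):
    c=cams.capture(n)
    if save: cv2.imwrite('pics/'+save,c['frame'])
    f=240/np.tan(np.radians(c['vertical_fov'])/2)
    c['K']=np.array([[f,0,c['cx']],[0,f,c['cy']],[0,0,1]]);c['D']=np.array(c['dist_coeffs'],float)
    c['R']=np.array(c['rotation']);c['e']=np.array(c['eye']);return c
def ray(c,px):
    p=cv2.undistortPoints(np.array(px,float).reshape(-1,1,2),c['K'],c['D']).reshape(-1,2)
    return np.c_[p,np.ones(len(p))]@c['R'].T
def onz(c,px,z):
    d=ray(c,px);return c['e']+d*((z-c['e'][2])/d[:,2])[:,None]
def proj(c,P):
    q=(np.array(P,float).reshape(-1,3)-c['e'])@c['R']
    return cv2.projectPoints(q,np.zeros(3),np.zeros(3),c['K'],c['D'])[0].reshape(-1,2)
E
python3 - <<'E'
from h import *
for n in('scene','top'):
    c=cap(n,n+'0.png');print(n,c['e'],c['R'].round(3).tolist(),c['vertical_fov'],c['D'])
s=sense();print(s['time_s'],s['tcp_pos'],np.round(s['ee_rot'],3).tolist(),s['gripper_width'])
E
```

```text
scene [1.25330474 0.24399534 1.26597921] [[-0.336, 0.815, -0.472], [0.942, 0.287, -0.174], [-0.007, -0.503, -0.864]] 44.314766978414056 [-0.07760182  0.          0.          0.          0.        ]
top [ 0.45859798 -0.00158237  1.04493158] [[0.004, -0.993, 0.115], [-1.0, -0.004, 0.005], [-0.005, -0.115, -0.993]] 57.97632621954771 [-0.0402521  0.         0.         0.         0.       ]
0.1 [0.25165643 0.57150594 0.22157543] [[0.915, -0.403, -0.001], [-0.403, -0.915, -0.002], [0.0, 0.002, -1.0]] 1.0023389634959494
```

View pics/scene0.png

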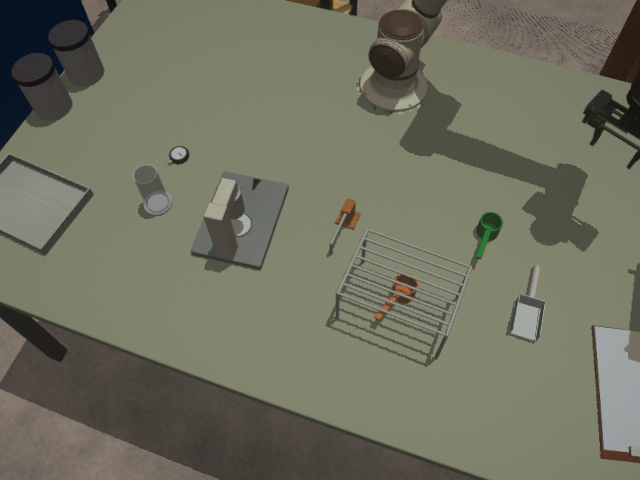

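View pics/top0.png

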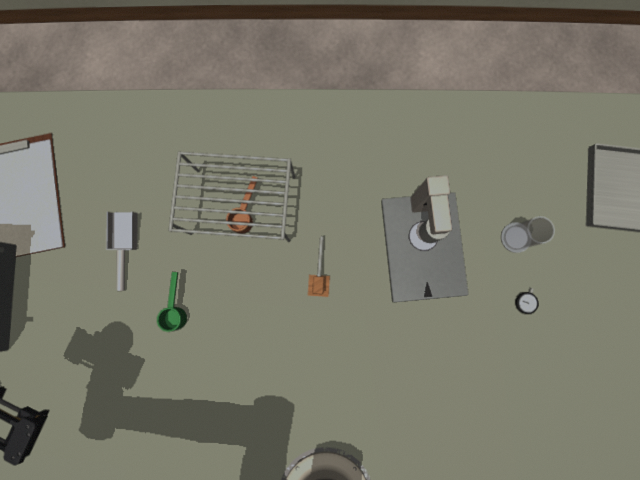

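The top view shows the hook block at (319,283) with its rod to (321,237), the rack at (175-292,153-240), the tester pan at (424,237) and the index at (427,290). There are two cup-like things: the orange-bronze one under the rack at (239,221), and the green one at (172,318). The bronze one under the rack fits the description.

```bash
cat > m.py <<'E'
from h import *
def mask(c,lo,hi):
    return cv2.inRange(cv2.cvtColor(c['frame'],cv2.COLOR_BGR2HSV),np.array(lo),np.array(hi))
def blobs(m,amin=15):
    n,l,st,ce=cv2.connectedComponentsWithStats(m);return [(st[i].tolist(),ce[i].round(1).tolist()) for i in range(1,n) if st[i][4]>=amin]
E
python3 - <<'E'
from m import *
c=cap('top');s=cap('scene')
for q in (c,s):
    m=mask(q,(3,110,50),(18,255,255));print(blobs(m))
p=lambda n,px,z:print(n,onz(c,px,z).round(4)[:,:2].tolist())
p('cup rim',[(239,221)],.05);p('handle end',[(254,181)],.0445)
p('block top',[(319,283)],.06);p('rod end',[(321,237)],.051)
p('rack front',[(171,233),(285,238)],.139);p('rack back',[(180,154),(292,158)],.139)
p('deck',[(383,199),(455,194),(467,295),(393,301)],.02)
# index: dark within deck
f=c['frame'];g=f.max(2);m=(g<35).astype(np.uint8)*255;m2=m*0;m2[270:302,400:460]=m[270:302,400:460];print('dark',blobs(m2))
a=cv2.resize(f[145:305,160:340],None,fx=4,fy=3.7,interpolation=cv2.INTER_CUBIC)
b=cv2.resize(f[165:310,375:475],None,fx=4,fy=4,interpolation=cv2.INTER_CUBIC)
cv2.imwrite('pics/a.png',a);cv2.imwrite('pics/b.png',b)
E
```

```text
[([0, 5, 640, 19, 7787], [320.4, 13.2]), ([27, 134, 26, 18, 125], [40.9, 138.5]), ([53, 153, 2, 17, 18], [53.6, 160.9]), ([55, 171, 10, 76, 91], [59.0, 208.1]), ([248, 182, 8, 7, 41], [251.5, 185.1]), ([244, 193, 8, 7, 41], [247.2, 195.9]), ([233, 203, 14, 8, 55], [241.5, 207.0]), ([226, 214, 26, 9, 173], [238.9, 217.6]), ([228, 225, 22, 8, 119], [239.1, 228.3]), ([308, 275, 22, 22, 413], [318.4, 285.5])]
[([287, 0, 33, 7, 125], [306.9, 1.8]), ([330, 0, 22, 12, 121], [339.9, 6.3]), ([625, 54, 15, 29, 169], [633.2, 70.7]), ([335, 199, 25, 30, 366], [348.6, 214.2]), ([395, 274, 23, 14, 133], [406.4, 279.9]), ([393, 283, 23, 14, 156], [403.6, 289.6]), ([389, 294, 21, 9, 101], [398.1, 298.4]), ([382, 303, 10, 7, 48], [386.4, 306.0]), ([375, 311, 10, 9, 57], [379.0, 314.9]), ([592, 326, 48, 136, 466], [609.7, 429.1])]
cup rim [[0.6312, 0.2044]]
handle end [[0.7284, 0.1726]]
block top [[0.4875, 0.0166]]
rod end [[0.594, 0.0128]]
rack front [[0.5896, 0.3307], [0.5796, 0.0875]]
rack back [[0.7633, 0.3194], [0.7541, 0.0751]]
deck [[0.6913, -0.1359], [0.7046, -0.3108], [0.4615, -0.3318], [0.4472, -0.1567]]
dark []
```

View pics/a.png

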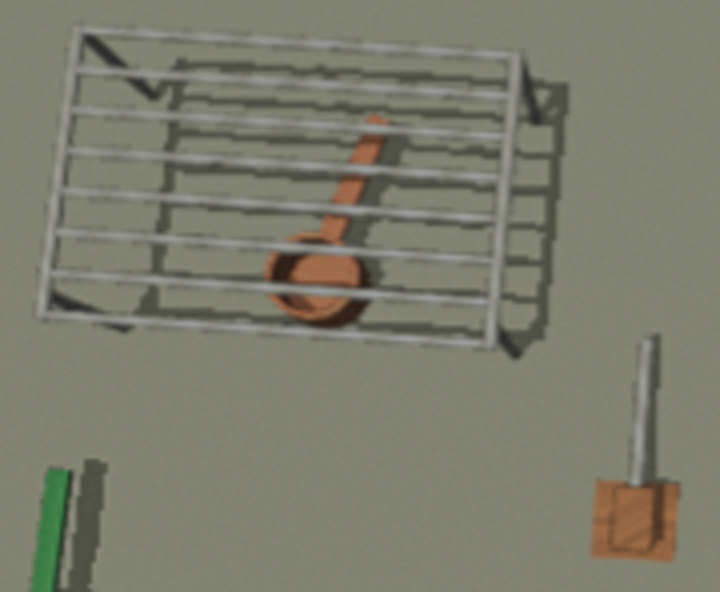

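View pics/b.png

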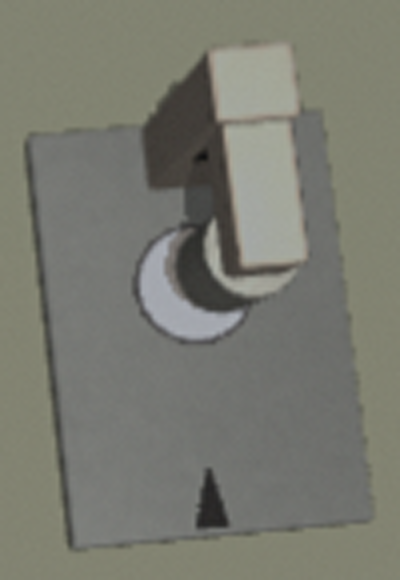

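The crops show the bronze cup under the rack: rim at crop (318,275), handle end (377,117). They also show the hook's foot and block, the deck corners, the pan's visible edge and the index tip at crop (208,468).

Run:
```python
from m import *
c=cap('top')
A=lambda L,z:onz(c,[(160+x/4,145+y/3.7) for x,y in L],z)[:,:2]
B=lambda L,z:onz(c,[(375+x/4,165+y/4) for x,y in L],z)[:,:2]
ang=lambda v:np.degrees(np.arctan2(v[1],v[0])).round(1)
rim=A([(318,275)],.05)[0];he=A([(377,119)],.0445)[0]
print('cup',rim,'end',he,np.linalg.norm(he-rim),ang(he-rim))
foot=A([(597,480),(679,486),(675,560),(591,556)],.006);top=A([(615,486),(655,488),(648,548),(609,548)],.062)
print('foot',foot.mean(0),'block',top.mean(0),np.linalg.norm(np.diff(foot,axis=0),axis=1))
rod=A([(641,487),(648,338)],.053);print('rod',rod,ang(rod[1]-rod[0]),np.linalg.norm(rod[1]-foot.mean(0)))
d=B([(27,135),(320,110),(373,518),(70,548)],.02);fr=(d[2]+d[3])/2;bk=(d[0]+d[1])/2
u=(fr-bk)/np.linalg.norm(fr-bk);print('deck',d.tolist(),np.linalg.norm(fr-bk),'front dir',ang(u),'pan',(bk+fr)/2-u*-0.0+u*(-.025))
i=B([(208,468),(212,527)],.02);pan=(bk+fr)/2-u*.025
print('pan circ',B([(192,285)],.02),'idx',i.tolist(),ang(i[0]-pan),ang(i[1]-pan),np.linalg.norm(i-pan,axis=1))
```

```text
cup [0.63514296 0.20331998] end [0.73779243 0.17219461] 0.10726463916061012 -16.9
foot [0.48280157 0.01787901] block [0.48329817 0.01895411] [0.0492811  0.04768328 0.05013931]
rod [[0.5023018  0.01396735]
 [0.59525393 0.01042779]] -2.2 0.11269895437137935
deck [[0.6919242671483835, -0.13291747577798366], [0.7082790087822969, -0.3108941590902364], [0.4627073353966807, -0.33483601267686636], [0.44482356082004665, -0.15552185364395754]] 0.2474331351069663 front dir -174.6 pan [ 0.60182271 -0.23119092]
pan circ [[ 0.60095057 -0.23058123]] idx [[0.49191684809904557, -0.23773547685980023], [0.4572834691594949, -0.23936942145628365]] -176.6 -176.8 [0.11010054 0.14477044]
```

>>> {"op": "step_arm", "data": {"targets": "0 0 0 -6.93; 0 0 0 -6.93; 0 0 0 -6.93; 1.7 3.6 0 0; 1.7 3.6 0 0; 1.7 3.6 0 0; 1.7 3.6 0 0; 1.7 3.6 0 0; 1.7 3.6 0 0; 1.7 3.6 0 0; 1.7 3.6 0 0; 1.7 3.6 0 0", "claw": 6}}

```text
time_s: 1.25
tcp_pos: [0.388, 0.2386, 0.2228]
ee_rot: [[0.999, -0.051, 0.0], [-0.051, -0.999, 0.0], [0.0, -0.0, -1.0]]
wrist_force: [1.4, -0.1, -0.2]
gripper_width: 0.691
gripper_force: 0.0
```

>>> {"op": "step_arm", "data": {"targets": "1.7 3.6 0 0; 1.7 3.6 0 0; 1.7 3.6 0 0; 1.7 3.6 0 0; 1.7 3.6 0 0; 1 2 0 0; 0 0 2 0; 0 0 0 0; 0 0 0 0"}}

```text
time_s: 2.0
tcp_pos: [0.4715, 0.0353, 0.2019]
ee_rot: [[0.999, -0.053, -0.003], [-0.053, -0.999, -0.001], [-0.003, 0.001, -1.0]]
wrist_force: [1.1, 0.1, 0.3]
gripper_width: 0.698
gripper_force: 0.0
```

```bash
cat > go.py <<'E'
import sys
from h import *
# go x y z yaw : total tool shift (cm) after turning
def go(x,y,z,yaw):
    s=sense();R=np.array(s['ee_rot']);p=np.array(s['tcp_pos'])
    y0=np.degrees(np.arctan2(R[1,0],R[0,0]));t=-((yaw-y0+180)%360-180)
    a=np.radians(yaw);Rn=np.array([[np.cos(a),np.sin(a),0],[np.sin(a),-np.cos(a),0],[0,0,-1]])
    print('t',round(s['time_s'],2),'at',p.round(4),'yaw',y0.round(2),'-> turn',t.round(2),'shift cm',(100*Rn.T@(np.array([x,y,z])-p)).round(2),'F',np.round(s['wrist_force'],1),'w',round(s['gripper_width']*8.7,2),'gf',round(s['gripper_force'],1))
if __name__=='__main__': go(*map(float,sys.argv[1:]))
E
python3 go.py .483 .0185 .02 -3; python3 -c "
from h import *
c=cap('top','t1.png')
s=sense();print(proj(c,s['tcp_pos']))
c=cap('scene','s1.png');print(proj(c,s['tcp_pos']))
cv2.imwrite('pics/s1c.png',cv2.resize(c['frame'][100:280,270:430],None,fx=3.3,fy=3.3))"
```

```text
t 2.0 at [0.4715 0.0353 0.2019] yaw -3.02 -> turn -0.02 shift cm [ 1.23  1.62 18.19] F [1.1 0.1 0.3] w 6.07 gf 0.0
[[307.65019455 288.72731114]]
[[357.81989321 168.49863238]]
```

View pics/s1c.png

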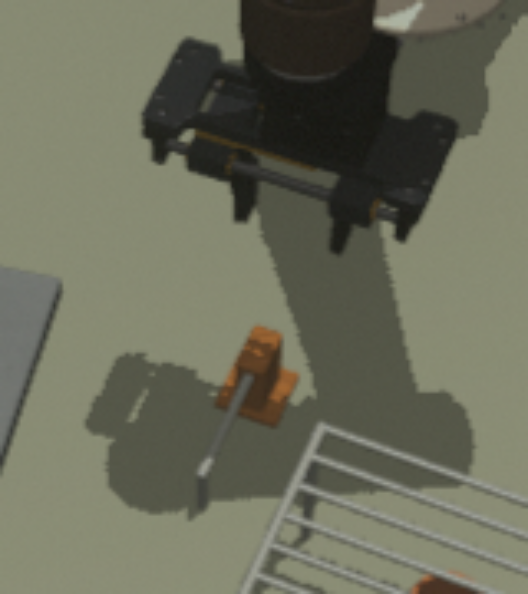

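The crop shows the open fingers above and slightly left of the hook's block, closing across its width.

>>> {"op": "step_arm", "data": {"targets": "1.2 1.6 0 0; 0 0 3 0; 0 0 3 0; 0 0 3 0; 0 0 3 0; 0 0 3 0; 0 0 2 0; 0 0 1.1 0; 0 0 0 0"}}

```text
time_s: 2.85
tcp_pos: [0.4823, 0.0198, 0.0199]
ee_rot: [[0.999, -0.05, -0.004], [-0.05, -0.999, -0.002], [-0.004, 0.002, -1.0]]
wrist_force: [0.8, -0.4, 0.2]
gripper_width: 0.688
gripper_force: 0.0
```

>>> {"op": "step_arm", "data": {"targets": "0 0 0 0; 0 0 0 0; 0 0 0 0; 0 0 0 0; 0 0 0 0; 0 0 0 0", "claw": 0}}

```text
time_s: 3.35
tcp_pos: [0.4837, 0.0193, 0.0222]
ee_rot: [[0.999, -0.052, 0.001], [-0.052, -0.999, 0.0], [0.001, -0.001, -1.0]]
wrist_force: [-0.3, 0.2, 0.3]
gripper_width: 0.321
gripper_force: 0.0
```

>>> {"op": "step_arm", "data": {"targets": "0 0 -1.5 0; 0 0 -2.5 0; 0 0 -2.4 0; 0 0 0 0; 0 0 0 0"}}

```text
time_s: 3.77
tcp_pos: [0.4839, 0.0194, 0.0866]
ee_rot: [[0.999, -0.052, 0.003], [-0.052, -0.999, 0.001], [0.003, -0.002, -1.0]]
wrist_force: [-0.1, 0.5, -2.1]
gripper_width: 0.275
gripper_force: 30.0
```

Run:
```python
from m import *
from go import go
go(.52,.2,.085,-3)
c=cap('top','t2.png');cv2.imwrite('pics/t2c.png',cv2.resize(c['frame'][150:310,200:360],None,fx=3.7,fy=3.7,interpolation=cv2.INTER_CUBIC))
```

```text
t 3.77 at [0.4839 0.0194 0.0866] yaw -3.01 -> turn -0.01 shift cm [  2.66 -18.22   0.16] F [-0.1  0.5 -2.1] w 2.39 gf 30.0
```

View pics/t2c.png

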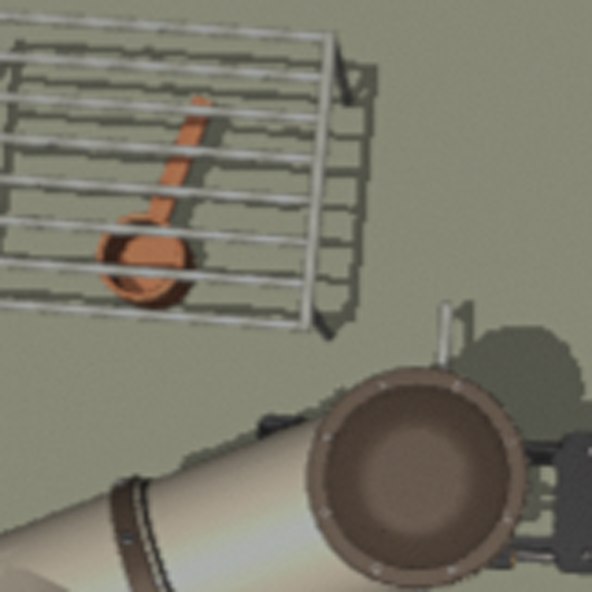

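The crop shows the hook clear of the counter with its rod end at crop (447,305), and the cup unmoved. Since the fingers may have closed during the lift, I'll check the hook's height.

Run:
```python
from m import *
c=cap('scene','s2.png')
for l in (.035,.045,.055,.065):
    print(l,proj(c,[[.593,.0135,.002+l],[.593,.0135,.055+l],[.503,.018,.051+l]]).round(1).tolist())
bg=cv2.imread('pics/scene0.png')
d=cv2.absdiff(bg,c['frame']).max(2)
hsv=cv2.cvtColor(c['frame'],cv2.COLOR_BGR2HSV)
x0,x1,y0,y1=305,355,195,260
for y in range(y0,y1,2): print(y,' '.join('%3d'%hsv[y,x,1] for x in range(x0,x1,2)))
```

```text
0.035 [[330.5, 246.1], [330.6, 234.8], [344.8, 205.8]]
0.045 [[330.5, 244.0], [330.6, 232.6], [344.9, 203.5]]
0.055 [[330.5, 241.9], [330.6, 230.4], [345.0, 201.1]]
0.065 [[330.5, 239.8], [330.6, 228.1], [345.0, 198.7]]
195  43  43  44  46  44  44  46  44  44  45  43  44  44  43  48  44  43  41  71 155 159 159 159  46  49
197  44  43  46  47  43  45  44  45  43  47  43  45  45  45  44  44  45  41 134 160 156 161 160 156  49
199  43  46  46  45  44  44  46  44  43  45  44  45  44  43  43  45  43  42 110 143 126 158 149 132  43
201  44  44  43  43  43  44  44  43  44  45  44  41  46  41  45  44  41 113 141  85  28  97 135 125  35
203  44  45  42  42  45  43  42  41  45  41  44  41  41  43  45  43  51 157 159  25  24 147 147 128  58
205  44  44  42  39  42  44  42  43  44  44  44  43  41  41  43  43  87 158 105  20  44 137 139 137 130
207  42  45  42  42  42  42  43  42  45  43  43  46  44  41  44  46 151 147  36  24 136 141 142 127 159
209  42  39  44  42  39  47  46  39  42  42  39  44  40  43  43  81 154 112  20  47 137 137 144 140 160
211  44  42  42  42  42  39  44  44  43  43  39 
[... 1851 characters left out ...]
  42  45  46  42  39  42  42  42  42  39  42  42  44  43  44  43  45  44  44
249  44  42  43  42  41  42  43  45  42  44  44  44  42  43  46  40  44  42  42  46  46  46  44  44  42
251  44  42  46  42  44  43  45  42  43  46  43  44  45  44  42  44  46  44  44  44  46  44  43  45  44
253  45  42  42  43  42  46  42  44  46  45  44  39  44  44  44  44  42  44  44  44  44  46  42  44  43
255  43  45  42  45  44  43  44  44  44  43  44  43  42  42  44  46  44  44  42  42  42  44  40  45  29
257  43  44  46  42  45  42  44  44  44  44  42  44  44  42  44  44  43  44  46  42  43  42  44  43  19
259  43  42  44  45  44  44  43  45  43  44  44  42  46  44  42  44  45  43  42  42  44  44  44  30  20
```

>>> {"op": "step_arm", "data": {"targets": "-2 0 -0.4 0; -2 0 -0.4 0; 0 -2.1 0 0; 0 -3.4 0 0; 0 -3.4 0 0; 0 -3.4 0 0; 0 -3.4 0 0; 0 -2.4 0 0; 0 -1 0 0; 0 0 0 0; 0 0 0 0"}}

```text
time_s: 4.78
tcp_pos: [0.4523, 0.2113, 0.0922]
ee_rot: [[0.999, -0.052, -0.003], [-0.052, -0.999, -0.002], [-0.003, 0.002, -1.0]]
wrist_force: [-0.7, -0.2, -1.9]
gripper_width: 0.275
gripper_force: 30.0
```

>>> {"op": "step_arm", "data": {"targets": "1 0 0 0; 1.6 0 0 0; 1.6 0 0 0; 1.4 0 0 0; 1 0 0 0; 0 0 0 0; 0 0 0 0; 0 0 0 0"}}

```text
time_s: 5.45
tcp_pos: [0.5186, 0.2077, 0.0932]
ee_rot: [[0.999, -0.053, -0.001], [-0.053, -0.999, -0.001], [-0.001, 0.001, -1.0]]
wrist_force: [-0.3, -0.4, -2.0]
gripper_width: 0.275
gripper_force: 30.0
```

Run:
```python
from m import *
from go import go
go(.520,.209,.041,-3)
c=cap('top','t3.png');a=cv2.resize(c['frame'][170:260,190:290],None,fx=4,fy=4,interpolation=cv2.INTER_CUBIC)
s=cap('scene','s3.png');b=cv2.resize(s['frame'][240:330,340:440],None,fx=4,fy=4,interpolation=cv2.INTER_CUBIC)
cv2.imwrite('pics/c3.png',np.hstack([a,b]))
```

```text
t 5.45 at [0.5186 0.2077 0.0932] yaw -3.03 -> turn -0.03 shift cm [ 0.13 -0.14  5.22] F [-0.3 -0.4 -2. ] w 2.39 gf 30.0
```

View pics/c3.png

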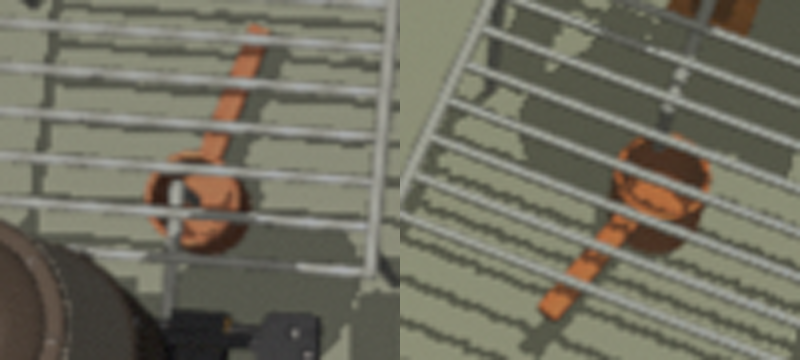

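The tip's rod end is over the cup, at (177,185) in the left crop. I'll convert that at rod height.

Run:
```python
from m import *
c=cap('top')
print(onz(c,[(190+177/4,170+183/4)],.118),onz(c,[(190+177/4,170+225/4)],.118),onz(c,[(190+197/4,170+201/4)],.05))
```

```text
[[0.63094507 0.20102119 0.118     ]] [[0.60779791 0.20034199 0.118     ]] [[0.63295026 0.20384484 0.05      ]]
```

>>> {"op": "step_arm", "data": {"targets": "0 -0.2 1.3 0; 0 0 1.3 0; 0 0 1.3 0; 0 0 1.3 0; 0 0 0 0; 0 0 0 0; 0 0 0 0"}}

```text
time_s: 6.18
tcp_pos: [0.5198, 0.2111, 0.0424]
ee_rot: [[0.999, -0.051, 0.001], [-0.051, -0.999, 0.001], [0.001, -0.001, -1.0]]
wrist_force: [0.5, -0.1, -1.3]
gripper_width: 0.272
gripper_force: 30.0
```

>>> {"op": "step_arm", "data": {"targets": "-0.8 0 0 0; -0.8 0 0 0; -0.8 0 0 0; -0.8 0 0 0; -0.8 0 0 0; 0 0 0 0; 0 0 0 0"}}

```text
time_s: 6.77
tcp_pos: [0.4785, 0.2125, 0.0417]
ee_rot: [[0.999, -0.051, -0.001], [-0.051, -0.999, -0.0], [-0.001, 0.001, -1.0]]
wrist_force: [0.5, -0.2, -2.1]
gripper_width: 0.271
gripper_force: 30.0
```

Run:
```python
from m import *
from go import go
go(.33,.209,.041,-3)
s=cap('scene','s4.png');b=cv2.resize(s['frame'][200:330,320:450],None,fx=4,fy=4,interpolation=cv2.INTER_CUBIC)
cv2.imwrite('pics/c4.png',b)
```

```text
t 6.77 at [0.4785 0.2125 0.0417] yaw -2.94 -> turn 0.06 shift cm [-14.81   1.13   0.07] F [ 0.5 -0.2 -2.1] w 2.35 gf 30.0
```

View pics/c4.png

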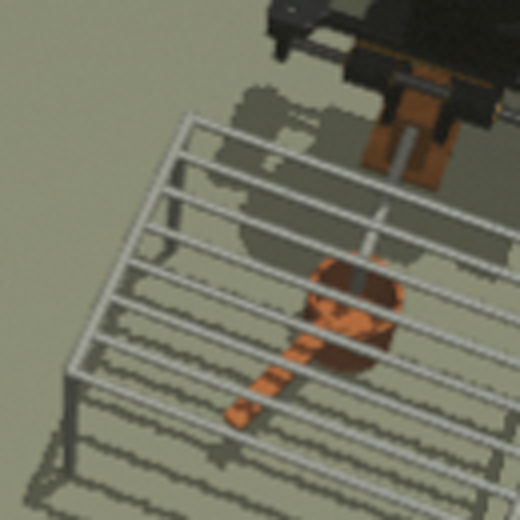

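The crop shows the leg inside the cup, against its near wall, and the cup following the pull. I'll keep going.

>>> {"op": "step_arm", "data": {"targets": "-0.8 0 0 0; -1 0 0 0; -1 0 0 0; -1 0 0 0; -1 0 0 0; -1 0 0 0; -1 0 0 0; -1 0 0 0; -1 0 0 0; -1 0 0 0; -1 0 0 0; -1 0 0 0"}}

```text
time_s: 7.82
tcp_pos: [0.3607, 0.2189, 0.0416]
ee_rot: [[0.999, -0.052, 0.0], [-0.052, -0.999, 0.0], [0.0, -0.0, -1.0]]
wrist_force: [1.9, -0.1, -1.6]
gripper_width: 0.274
gripper_force: 30.0
```

>>> {"op": "step_arm", "data": {"targets": "-1 0 0 0; -1 0 0 0; -1 0 0 0; -0.8 0 0 0; -0.5 0 0 0; -0.2 0 0 0; 0 0 0 0; 0 0 0 0"}}

```text
time_s: 8.48
tcp_pos: [0.3163, 0.2209, 0.0414]
ee_rot: [[0.999, -0.052, -0.001], [-0.052, -0.999, -0.001], [-0.001, 0.001, -1.0]]
wrist_force: [-0.3, -0.4, -1.5]
gripper_width: 0.273
gripper_force: 30.0
```

Run:
```python
from m import *
from go import go
go(.33,.209,.041,-3)
for n in('top','scene'):
    c=cap(n,n+'5.png');print(n,[b for b in blobs(mask(c,(3,110,50),(18,255,255))) if 200<b[1][0]<450 and 100<b[1][1]<400])
    print(proj(c,[[.585,.2,.139]]))
```

```text
t 8.48 at [0.3163 0.2209 0.0414] yaw -2.98 -> turn 0.02 shift cm [1.43 1.11 0.04] F [-0.3 -0.4 -1.5] w 2.37 gf 30.0
top [([221, 258, 36, 55, 646], [237.7, 291.8])]
[[231.99624449 235.30539181]]
scene [([430, 170, 23, 27, 300], [442.1, 183.5]), ([402, 209, 39, 33, 597], [424.7, 225.4]), ([397, 243, 8, 5, 26], [400.1, 244.8])]
[[411.59971391 244.67670825]]
```

>>> {"op": "step_arm", "data": {"targets": "0.1 0 -0.8 0; 0 0 -1.7 0; 0 0 -2 0; 0 0 -2 0; 0 0 -0.5 0; 0.9 2 0 0; 2.4 2.9 0 0; 2.4 2.9 0 0; 2.4 2.9 0 0; 2.4 2.9 0 0; 2.4 2.9 0 0; 2.4 1.9 0 0"}}

```text
time_s: 9.58
tcp_pos: [0.4606, 0.0265, 0.1103]
ee_rot: [[0.999, -0.054, -0.003], [-0.054, -0.999, -0.001], [-0.003, 0.001, -1.0]]
wrist_force: [-0.5, 0.8, -2.1]
gripper_width: 0.273
gripper_force: 30.0
```

>>> {"op": "step_arm", "data": {"targets": "1.9 1 0 0; 0.5 0 0 0; 0 0 1.5 0; 0 0 2 0; 0 0 2 0; 0 0 1 0; 0 0 0 0; 0 0 0 0; 0 0 0 0"}}

```text
time_s: 10.33
tcp_pos: [0.4847, 0.0185, 0.0469]
ee_rot: [[0.999, -0.051, 0.001], [-0.051, -0.999, 0.0], [0.001, -0.0, -1.0]]
wrist_force: [-0.6, 0.1, -1.6]
gripper_width: 0.27
gripper_force: 30.0
```

Run:
```python
from m import *
from go import go
go(.483,.018,.03,-3)
c=cap('scene','s6.png')
for d in (.022,.026,.030,.034):
    z=sense()['tcp_pos'][2]-d
    p=np.array(sense()['tcp_pos'])
    a=[p[0]+.114,p[1]-.006,z+.002]
    b=[p[0]-.022,p[1]+.026,z]
    e=[p[0]+.028,p[1]+.024,z]
    e2=[p[0]+.024,p[1]-.026,z]
    print(d,proj(c,[a,e,e2]).round(1).tolist())
m=mask(c,(3,100,40),(20,255,255));print([q for q in blobs(m) if 300<q[1][0]<400])
ys,xs=np.where(m[150:260,300:380]);ys+=150;xs+=300
i=ys.argmax();print('lowest',xs[i],ys[i],'right',xs.max(),ys[xs.argmax()],'left',xs.min(),ys[xs.argmin()])
h=cv2.cvtColor(c['frame'],cv2.COLOR_BGR2HSV)[...,1]
for y in range(236,268,2): print(y,' '.join('%2d'%h[y,x] for x in range(318,348,2)))
```

```text
t 10.33 at [0.4847 0.0185 0.0469] yaw -2.95 -> turn 0.05 shift cm [-0.17  0.06  1.69] F [-0.6  0.1 -1.6] w 2.35 gf 30.0
0.022 [[329.3, 250.0], [352.4, 225.3], [333.8, 218.3]]
0.026 [[329.3, 250.8], [352.3, 226.2], [333.8, 219.2]]
0.03 [[329.3, 251.6], [352.2, 227.0], [333.8, 220.1]]
0.034 [[329.3, 252.4], [352.2, 227.8], [333.8, 220.9]]
[([287, 0, 34, 7, 137], [307.5, 2.0]), ([330, 0, 22, 14, 199], [340.1, 6.5]), ([346, 194, 7, 5, 25], [348.6, 196.0]), ([335, 200, 25, 26, 304], [347.2, 213.5])]
lowest 351 225 right 362 204 left 330 188
236 44 42 44 41 44 42 33 19 24 44 45 42 40 46 45
238 44 44 45 44 44 42 21 19 41 44 42 42 42 42 45
240 42 42 42 42 45 40 11 24 42 42 45 44 39 42 42
242 39 47 44 42 45 46 19 31 45 42 45 45 42 39 46
244 47 42 42 42 44 40 24 31 45 42 43 42 42 42 42
246 42 42 42 42 42 44 20 35 45 43 43 42 42 42 45
248 41 44 44 42 44 40 23 38 44 44 42 44 42 44 44
250 42 45 45 41 44 42 30 34 44 44 46 46 41 46 43
252 46 44 44 42 41 43 44 44 44 44 46 44 44 40 46
254 43 42 42 42 42 38 44 46 44 44 44 44 43 44 46
256 45 45 46 43 46 42 44 46 44 44 42 44 43 44 46
258 44 44 45 44 47 44 42 46 44 44 42 43 42 42 44
260 43 44 42 46 43 43 44 44 46 44 42 44 44 42 44
262 46 44 46 44 43 44 42 46 44 42 44 44 42 42 44
264 45 44 43 44 44 42 42 44 46 44 43 44 44 44 40
266 42 46 43 43 43 42 44 42 44 40 40 44 44 42 44
```

>>> {"op": "step_arm", "data": {"targets": "0 0 1 0; 0 0 0.6 0; 0 0 0.2 0; 0 0 0.1 0; 0 0 0 0; 0 0 0 0"}}

```text
time_s: 10.88
tcp_pos: [0.4848, 0.0183, 0.028]
ee_rot: [[0.999, -0.052, 0.001], [-0.052, -0.999, 0.0], [0.001, -0.0, -1.0]]
wrist_force: [-0.7, 0.2, -0.1]
gripper_width: 0.272
gripper_force: 30.0
```

>>> {"op": "step_arm", "data": {"targets": "0 0 0.1 0; 0 0 0.1 0; 0 0 0 0; 0 0 0 0"}}

```text
time_s: 11.22
tcp_pos: [0.4848, 0.0183, 0.0279]
ee_rot: [[0.999, -0.051, 0.001], [-0.051, -0.999, -0.0], [0.001, 0.0, -1.0]]
wrist_force: [-4.3, 1.7, 15.6]
gripper_width: 0.273
gripper_force: 30.0
```

>>> {"op": "step_arm", "data": {"targets": "0 0 -0.15 0; 0 0 0 0; 0 0 0 0"}}

```text
time_s: 11.47
tcp_pos: [0.4852, 0.0184, 0.0279]
ee_rot: [[0.999, -0.051, 0.002], [-0.051, -0.999, 0.0], [0.002, -0.0, -1.0]]
wrist_force: [-1.5, 0.1, 6.8]
gripper_width: 0.27
gripper_force: 30.0
```

>>> {"op": "step_arm", "data": {"targets": "0 0 0 0; 0 0 0 0; 0 0 0 0; 0 0 0 0; 0 0 0 0; 0 0 0 0; 0 0 -1.5 0; 0 0 -3 0; 0 0 -4 0; 0 0 -4 0; 0 0 -2 0; 0 0 0 0", "claw": 5}}

```text
time_s: 12.47
tcp_pos: [0.4877, 0.019, 0.1776]
ee_rot: [[0.999, -0.051, 0.012], [-0.051, -0.999, 0.003], [0.011, -0.003, -1.0]]
wrist_force: [0.0, -0.2, -0.2]
gripper_width: 0.574
gripper_force: 0.0
```

>>> {"op": "step_arm", "data": {"targets": "-3 0 0 0; -4 0 0 0; -4 2 0 0; 0 4 0 0; 0 4 0 0; 0 4 0 0; 0 0 0 0; 0 0 0 0", "claw": 8.7}}

```text
time_s: 13.13
tcp_pos: [0.369, -0.1165, 0.1713]
ee_rot: [[0.998, -0.058, -0.001], [-0.058, -0.998, 0.0], [-0.001, -0.0, -1.0]]
wrist_force: [-0.5, 0.0, 0.7]
gripper_width: 0.989
gripper_force: 0.0
```

Run:
```python
from m import *
from go import go
c=cap('top','t7.png');s=cap('scene','s7.png');go(.445,.21,.15,-20)
for q,b in((c,(200,250,300,330)),(s,(380,150,480,280))):
    m=mask(q,(3,110,50),(18,255,255));print(blobs(m))
a=cv2.resize(c['frame'][235:325,205:335],None,fx=4,fy=4,interpolation=cv2.INTER_CUBIC)
b=cv2.resize(s['frame'][170:260,330:460],None,fx=4,fy=4,interpolation=cv2.INTER_CUBIC)
cv2.imwrite('pics/c7.png',np.vstack([a,b])[:600])
cv2.imwrite('pics/c7.png',cv2.resize(np.vstack([a,b]),None,fx=.8,fy=.8))
```

```text
t 13.23 at [ 0.3697 -0.1146  0.1716] yaw -3.01 -> turn 16.99 shift cm [ -4.03 -33.08   2.16] F [-0.6  0.1 -0.5] w 8.65 gf 0.0
[([0, 5, 640, 19, 8035], [320.6, 13.1]), ([27, 134, 38, 113, 242], [49.0, 167.7]), ([221, 258, 36, 55, 687], [237.4, 292.8]), ([309, 274, 21, 21, 406], [318.9, 284.2])]
[([330, 0, 22, 10, 94], [340.5, 5.0]), ([624, 54, 16, 31, 269], [634.0, 72.5]), ([335, 199, 25, 31, 385], [347.8, 214.6]), ([402, 209, 39, 33, 627], [425.1, 224.7]), ([397, 243, 8, 5, 26], [400.1, 244.8]), ([592, 326, 48, 137, 465], [609.7, 428.6])]
```

View pics/c7.png

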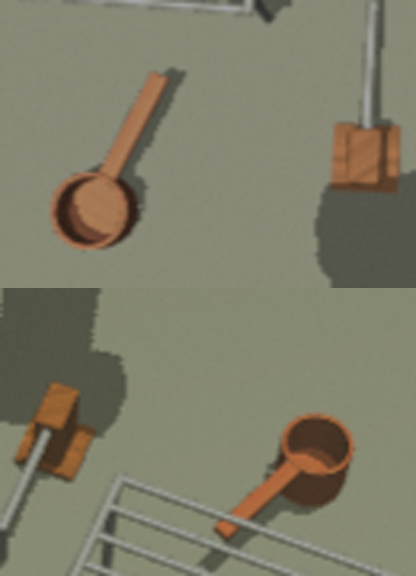

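The picture shows the hook standing upright, and the cup upright and clear of the rack: rim centre at crop (94,209), handle end (159,75).

Run:
```python
from m import *
from go import go
c=cap('top')
m=mask(c,(3,110,50),(18,255,255))*0
a=onz(c,[(234.4,300.3)],.05)[0];b=onz(c,[(254.7,258.6)],.0445)[0]
v=b-a;an=np.degrees(np.arctan2(v[1],v[0]));print(a,b,np.linalg.norm(v[:2]),an)
go(a[0],a[1],.15,an)
```

```text
[0.44742901 0.21006489 0.05      ] [0.54376925 0.1665133  0.0445    ] 0.10572692213561713 -24.325835809060155
t 13.28 at [ 0.37   -0.1141  0.1717] yaw -2.92 -> turn 21.4 shift cm [ -6.3  -32.73   2.17] F [ 1.  -0.4 -0.1] w 8.67 gf 0.0
```

>>> {"op": "step_arm", "data": {"targets": "0 0 0 7.1; 0 0 0 7.1; 0 0 0 7.1; -0.7 -3.6 0 0; -0.7 -3.6 0 0; -0.7 -3.6 0 0; -0.7 -3.6 0 0; -0.7 -3.6 0 0; -0.7 -3.6 0 0; -0.7 -3.6 0 0; -0.7 -3.6 0 0; -0.7 -3 0 0"}}

```text
time_s: 14.28
tcp_pos: [0.4429, 0.2054, 0.1719]
ee_rot: [[0.914, -0.407, 0.0], [-0.407, -0.914, 0.0], [0.0, -0.0, -1.0]]
wrist_force: [0.4, 0.9, 0.1]
gripper_width: 0.999
gripper_force: 0.0
```

>>> {"op": "step_arm", "data": {"targets": "0 -0.7 2 0; 0 0 3 0; 0 0 2 0; 0 0 0 0; 0 0 0 0; 0 0 0 0"}}

```text
time_s: 14.78
tcp_pos: [0.4467, 0.2089, 0.1032]
ee_rot: [[0.913, -0.409, 0.002], [-0.409, -0.913, 0.001], [0.001, -0.002, -1.0]]
wrist_force: [0.0, -1.1, 0.9]
gripper_width: 1.008
gripper_force: 0.0
```

```bash
python3 go.py .447 .210 .012 -24.3
```

```text
t 14.78 at [0.4467 0.2089 0.1032] yaw -24.14 -> turn 0.16 shift cm [-0.02 -0.11  9.12] F [ 0.  -1.1  0.9] w 8.77 gf 0.0
```

>>> {"op": "step_arm", "data": {"targets": "0 -0.1 2 0; 0 0 2 0; 0 0 2 0; 0 0 2 0; 0 0 1 0; 0 0 0 0; 0 0 0 0"}}

```text
time_s: 15.37
tcp_pos: [0.4475, 0.2092, 0.0132]
ee_rot: [[0.912, -0.411, 0.002], [-0.411, -0.912, 0.001], [0.001, -0.002, -1.0]]
wrist_force: [-0.4, -0.0, 0.6]
gripper_width: 0.997
gripper_force: 0.0
```

>>> {"op": "step_arm", "data": {"targets": "0 0 0 0; 0 0 0 0; 0 0 0 0; 0 0 0 0; 0 0 0 0; 0 0 0 0; 0 0 0 0", "claw": 4}}

```text
time_s: 15.95
tcp_pos: [0.448, 0.2097, 0.0129]
ee_rot: [[0.912, -0.41, 0.003], [-0.41, -0.912, 0.002], [0.002, -0.004, -1.0]]
wrist_force: [0.7, 2.3, 3.9]
gripper_width: 0.646
gripper_force: 30.0
```

>>> {"op": "step_arm", "data": {"targets": "0 0 -1 0; 0 0 -2 0; 0 0 -2 0; 0 0 -2 0; 0 0 -2 0; 0 0 -1 3; 0 0 0 6; 0 0 0 6.9; 0 0 0 6.9; 0 0 0 6.9; 0 0 0 6.9; 0 0 0 6.9"}}

```text
time_s: 16.95
tcp_pos: [0.4448, 0.2068, 0.1105]
ee_rot: [[0.372, -0.928, -0.005], [-0.928, -0.372, -0.003], [0.001, 0.005, -1.0]]
wrist_force: [-0.5, -0.3, -3.6]
gripper_width: 0.648
gripper_force: 29.9
```

>>> {"op": "step_arm", "data": {"targets": "0 0 0 6.9; 0 0 0 6.9; 0 0 0 6.9; 0 0 0 6.9; 0 0 0 6.9; 0 0 0 6.9; 0 0 0 6.9; 0 0 0 6.9; 0 0 0 6.9; 0 0 0 6.9; 0 0 0 6.9; 0 0 0 6.9"}}

```text
time_s: 17.95
tcp_pos: [0.4448, 0.2068, 0.1104]
ee_rot: [[-0.874, -0.485, -0.005], [-0.485, 0.874, -0.003], [0.006, -0.001, -1.0]]
wrist_force: [1.0, -0.5, -3.1]
gripper_width: 0.642
gripper_force: 29.9
```

>>> {"op": "step_arm", "data": {"targets": "0 0 0 6.9; 0 0 0 6; 0 0 0 4; 0 0 0 2; 0 0 0 0; 0 0 0 0"}}

```text
time_s: 18.45
tcp_pos: [0.4455, 0.2073, 0.1109]
ee_rot: [[-0.983, -0.183, -0.003], [-0.183, 0.983, -0.002], [0.003, -0.002, -1.0]]
wrist_force: [-0.1, 0.8, -3.9]
gripper_width: 0.644
gripper_force: 29.9
```

```bash
python3 go.py .5115 -.2361 .1 -176.7
```

```text
t 18.45 at [0.4455 0.2073 0.1109] yaw -169.46 -> turn 7.24 shift cm [ -4.04 -44.65   1.09] F [-0.1  0.8 -3.9] w 5.6 gf 29.9
```

>>> {"op": "step_arm", "data": {"targets": "0 0 0 3.6; 0 0 0 3.6; -0.1 -1.5 0 0; -0.3 -3 0 0; -0.3 -3.5 0 0; -0.3 -3.5 0 0; -0.3 -3.5 0 0; -0.3 -3.5 0 0; -0.3 -3.5 0 0; -0.3 -3.5 0 0; -0.3 -3.5 0 0; -0.3 -3.5 0 0"}}

```text
time_s: 19.45
tcp_pos: [0.4925, -0.1162, 0.1116]
ee_rot: [[-0.998, -0.059, -0.002], [-0.059, 0.998, 0.0], [0.002, 0.0, -1.0]]
wrist_force: [0.1, 1.2, -3.7]
gripper_width: 0.644
gripper_force: 29.9
```

>>> {"op": "step_arm", "data": {"targets": "-0.3 -3.5 0 0; -0.3 -3.5 0 0; -0.3 -3 0 0; -0.3 -1.5 0 0; 0 -0.65 0 0; 0 0 0 0; 0 0 0 0; 0 0 0 0"}}

```text
time_s: 20.12
tcp_pos: [0.5119, -0.234, 0.1117]
ee_rot: [[-0.998, -0.059, -0.001], [-0.059, 0.998, 0.001], [0.001, 0.001, -1.0]]
wrist_force: [0.2, -0.2, -3.8]
gripper_width: 0.644
gripper_force: 29.9
```

Run:
```python
from m import *
from go import go
go(.5115,-.2361,.034,-176.7)
p=np.array(sense()['tcp_pos'])
for n in('top','scene'):
    c=cap(n,n+'8.png');m=mask(c,(3,110,50),(18,255,255))
    print(n,[b for b in blobs(m) if 150<b[1][0]<550 and 50<b[1][1]<450]);print(proj(c,[p+[0,0,-.013],p+[-.11,-.006,.0315]]))
```

```text
t 20.12 at [ 0.5119 -0.234   0.1117] yaw -176.62 -> turn 0.08 shift cm [ 0.05 -0.2   7.77] F [ 0.2 -0.2 -3.8] w 5.6 gf 29.9
top [([309, 274, 21, 21, 408], [318.9, 284.2]), ([437, 287, 8, 36, 237], [440.4, 304.7])]
[[433.35943223 271.68784306]
 [442.70551396 323.9104169 ]]
scene [([256, 132, 7, 8, 41], [259.1, 135.9]), ([248, 146, 9, 9, 48], [252.1, 149.9]), ([237, 158, 15, 5, 49], [244.5, 159.8]), ([233, 163, 24, 24, 396], [243.8, 175.2]), ([335, 200, 25, 30, 373], [347.9, 214.9])]
[[246.29256029 177.36197141]
 [259.68318778 132.20110266]]
```

>>> {"op": "step_arm", "data": {"targets": "0 -0.2 1.5 0; 0 0 2 0; 0 0 2 0; 0 0 1.4 0; 0 0 0.5 0; 0 0 0.2 0; 0 0 0 0; 0 0 0 0"}}

```text
time_s: 20.88
tcp_pos: [0.5135, -0.237, 0.0371]
ee_rot: [[-0.998, -0.059, 0.002], [-0.059, 0.998, -0.001], [-0.002, -0.001, -1.0]]
wrist_force: [0.6, -0.1, -3.6]
gripper_width: 0.645
gripper_force: 29.9
```

>>> {"op": "step_arm", "data": {"targets": "0 0 0.1 0; 0 0 0.1 0; 0 0 0 0; 0 0 0 0"}}

```text
time_s: 21.22
tcp_pos: [0.5127, -0.2371, 0.0344]
ee_rot: [[-0.998, -0.058, 0.001], [-0.058, 0.998, -0.0], [-0.001, -0.0, -1.0]]
wrist_force: [0.2, -0.1, -3.3]
gripper_width: 0.65
gripper_force: 29.9
```

>>> {"op": "step_arm", "data": {"targets": "0 0 0.1 0; 0 0 0.1 0; 0 0 0 0; 0 0 0 0"}}

```text
time_s: 21.55
tcp_pos: [0.513, -0.2371, 0.033]
ee_rot: [[-0.998, -0.058, 0.001], [-0.058, 0.998, -0.0], [-0.001, -0.0, -1.0]]
wrist_force: [-1.2, 1.3, 3.9]
gripper_width: 0.646
gripper_force: 30.0
```

>>> {"op": "step_arm", "data": {"targets": "0 0 0 0; 0 0 0 0; 0 0 0 0; 0 0 0 0; 0 0 0 0; 0 0 0 0; 0 0 -1.5 0; 0 0 -2.5 0; 0 0 -3 0; 0 0 -2 0; 4 0 0 0; 4 0 0 0", "claw": 8.7}}

```text
time_s: 22.55
tcp_pos: [0.4342, -0.2419, 0.1233]
ee_rot: [[-0.998, -0.059, 0.004], [-0.059, 0.998, -0.001], [-0.004, -0.001, -1.0]]
wrist_force: [-1.1, -0.3, -0.5]
gripper_width: 0.999
gripper_force: 0.0
```

>>> {"op": "step_arm", "data": {"targets": "0 4 0 0; 0 4 0 0; 0 4 0 0; 0 4 0 0; 0 0 0 0; 0 0 0 0", "claw": 4}}

```text
time_s: 23.05
tcp_pos: [0.4236, -0.0801, 0.1224]
ee_rot: [[-0.998, -0.063, 0.001], [-0.063, 0.998, 0.0], [-0.001, 0.0, -1.0]]
wrist_force: [-0.5, -0.8, -0.7]
gripper_width: 0.635
gripper_force: 0.0
```

```bash
cat > cupm.py <<'E'
from m import *
from go import go
def cup(n='9',x0=390,x1=470,y0=200,y1=345,zb=.02):
    c=cap('top','t%s.png'%n);cap('scene','s%s.png'%n)
    m=mask(c,(3,90,35),(18,255,255));m[:,:x0]=0;m[:,x1:]=0;m[:y0]=0;m[y1:]=0
    print(blobs(m))
    L=[]
    for y in range(y0,y1):
        xs=np.where(m[y])[0]
        if len(xs): L.append((y,xs.min(),xs.max()))
    print(L)
    H=[((a+b)/2,y) for y,a,b in L if b-a<12 and y>L[0][0]+8]
    P=onz(c,H,zb+.0445)[:,:2];vx,vy,px,py=cv2.fitLine(P.astype(np.float32),cv2.DIST_L2,0,.01,.01).ravel()
    if vx>0: vx,vy=-vx,-vy
    print('handle dir',np.degrees(np.arctan2(vy,vx)),'mid',px,py,'end',P[-1],'n',len(P))
    return c
if __name__=='__main__': cup();go(.42,-.24,.1,-176.7)
E
python3 cupm.py
```

```text
[([416, 259, 28, 62, 793], [430.7, 281.0])]
[(259, np.int64(429), np.int64(433)), (260, np.int64(426), np.int64(436)), (261, np.int64(424), np.int64(438)), (262, np.int64(423), np.int64(439)), (263, np.int64(421), np.int64(440)), (264, np.int64(420), np.int64(441)), (265, np.int64(419), np.int64(441)), (266, np.int64(418), np.int64(442)), (267, np.int64(418), np.int64(442)), (268, np.int64(417), np.int64(443)), (269, np.int64(417), np.int64(443)), (270, np.int64(417), np.int64(443)), (271, np.int64(417), np.int64(443)), (272, np.int64(416), np.int64(443)), (273, np.int64(417), np.int64(443)), (274, np.int64(417), np.int64(443)), (275, np.int64(417), np.int64(443)), (276, np.int64(417), np.int64(442)), (277, np.int64(417), np.int64(442)), (278, np.int64(418), np.int64(441)), (279, np.int64(419), np.int64(441)), (280, np.int64(419), np.int64(439)), (281, np.int64(420), np.int64(438)), (282, np.int64(422), np.int64(437)), (283, np.int64(425), np.int64(435)), (284, np.int64(427), np.int64(434)), (285, np.int64(429), np.int64(434)), (286, np.int64(429), np.int64(435)), (287, np.int64(429)
[... 748 characters left out ...]
64(436)), (308, np.int64(430), np.int64(436)), (309, np.int64(430), np.int64(436)), (310, np.int64(430), np.int64(436)), (311, np.int64(430), np.int64(436)), (312, np.int64(430), np.int64(436)), (313, np.int64(430), np.int64(436)), (314, np.int64(430), np.int64(436)), (315, np.int64(430), np.int64(436)), (316, np.int64(430), np.int64(436)), (317, np.int64(430), np.int64(436)), (318, np.int64(430), np.int64(436)), (319, np.int64(431), np.int64(436)), (320, np.int64(431), np.int64(436))]
handle dir -177.98029 mid 0.4467969 -0.23880708 end [ 0.40557763 -0.24035024] n 38
t 23.15 at [ 0.4236 -0.082   0.1221] yaw -176.65 -> turn 0.05 shift cm [  1.27 -15.75   2.21] F [-0.1 -0.  -0.7] w 4.69 gf 0.0
```

Run:
```python
from m import *
from scipy.optimize import least_squares
ang=lambda v:np.degrees(np.arctan2(v[1],v[0]))
for n,tip,pan in(('top',(427,289),(424,237)),('scene',(256,184),(240,225))):
    c=cap(n);f=cv2.imread('pics/%s0.png'%n);g=cv2.cvtColor(f,cv2.COLOR_BGR2GRAY).astype(float)
    y0,x0=tip[1]-12,tip[0]-12;w=g[y0:y0+24,x0:x0+24];bg=np.median(w)
    m=np.uint8(w<bg*.6)*255;nn,l,st,ce=cv2.connectedComponentsWithStats(m)
    print(n,bg,[(st[i].tolist(),(ce[i]+[x0,y0]).round(1).tolist()) for i in range(1,nn)])
    k=max(range(1,nn),key=lambda i:st[i][4]);ys,xs=np.where(l==k);P=onz(c,np.c_[xs+x0,ys+y0],.02)[:,:2]
    vx,vy,px,py=cv2.fitLine(P.astype(np.float32),cv2.DIST_L2,0,.01,.01).ravel();print('index cen',P.mean(0),'dir',np.degrees(np.arctan2(vy,vx)))
    # pan: bright region contour, fit circle radius .036 robustly
    m=np.uint8(g>bg*1.5)*255; nn,l,st,ce=cv2.connectedComponentsWithStats(m);k=l[pan[1],pan[0]-8 if n=='top' else pan[0]+4];print('lab',k,st[k])
    cs=cv2.findContours(np.uint8(l==k),cv2.RETR_EXTERNAL,cv2.CHAIN_APPROX_NONE)[0][0].reshape(-1,2)
    Q=onz(c,cs,.02)[:,:2];fit=least_squares(lambda q:np.hypot(*(Q-q).T)-.036,[.601,-.231],loss='cauchy',f_scale=.001).x
    res=np.hypot(*(Q-fit).T)-.036;print('pan',fit,(abs(res)<.0015).sum(),len(Q),'idx ang',ang(P.mean(0)-fit))
```

```text
top 116.0 [([9, 5, 8, 15, 71], [427.3, 291.1])]
index cen [ 0.47053082 -0.23805021] dir 2.929358
lab 0 [     0      0    640    480 307200]
pan [0.07868896 0.02759211] 10 2236 idx ang -34.13461944871871
scene 107.0 [([8, 7, 9, 11, 49], [255.3, 182.9])]
index cen [ 0.47043356 -0.23703834] dir 2.6212893
lab 5 [238 215  12  20 117]
pan [ 0.60077446 -0.23774837] 20 49 idx ang 179.6878836006561
```

```bash
python3 go.py .4245 -.2396 .046 -178
```

```text
t 23.25 at [ 0.4235 -0.0829  0.1219] yaw -176.78 -> turn 1.22 shift cm [  0.44 -15.66   7.59] F [-0.3  0.9  0.5] w 4.26 gf 0.0
```

>>> {"op": "step_arm", "data": {"targets": "0 0 0 1.2; 0 -3 0 0; 0 -3.5 0 0; 0.2 -3.5 0 0; 0.2 -3.5 0 0; 0 -2.1 0 0; 0 0 0 0; 0 0 2 0; 0 0 0 0; 0 0 0 0"}}

```text
time_s: 24.08
tcp_pos: [0.424, -0.2384, 0.1012]
ee_rot: [[-0.999, -0.035, -0.003], [-0.035, 0.999, 0.001], [0.003, 0.001, -1.0]]
wrist_force: [0.8, 0.0, -0.2]
gripper_width: 0.458
gripper_force: 0.0
```

```bash
python3 go.py .4245 -.2396 .046 -178
```

```text
t 24.08 at [ 0.424  -0.2384  0.1012] yaw -177.99 -> turn 0.01 shift cm [-0.05 -0.12  5.52] F [ 0.8  0.  -0.2] w 3.99 gf 0.0
```

>>> {"op": "step_arm", "data": {"targets": "0 -0.1 1.5 0; 0 0 2 0; 0 0 1.5 0; 0 0 0.5 0; 0 0 0 0; 0 0 0 0"}}

```text
time_s: 24.58
tcp_pos: [0.426, -0.2391, 0.0478]
ee_rot: [[-0.999, -0.038, 0.001], [-0.038, 0.999, -0.001], [-0.001, -0.001, -1.0]]
wrist_force: [0.2, 0.7, -0.0]
gripper_width: 0.458
gripper_force: 0.0
```

>>> {"op": "step_arm", "data": {"targets": "0 0 0 0; 0 0 0 0; 0 0 0 0; 0 0 0 0; 0 0 0 0; 0 0 0 0; 0 0 0 0", "claw": 0.5}}

```text
time_s: 25.17
tcp_pos: [0.4254, -0.2392, 0.0473]
ee_rot: [[-0.999, -0.037, 0.0], [-0.037, 0.999, -0.0], [-0.0, -0.0, -1.0]]
wrist_force: [0.1, -0.4, 1.2]
gripper_width: 0.157
gripper_force: 30.0
```

```bash
python3 go.py .5115 -.2357 .046 -177.1
```

```text
t 25.17 at [ 0.4254 -0.2392  0.0473] yaw -177.88 -> turn -0.78 shift cm [-8.61 -0.09  0.13] F [ 0.1 -0.4  1.2] w 1.37 gf 30.0
```

>>> {"op": "step_arm", "data": {"targets": "-0.4 0 0 -0.4; -0.6 0 0 -0.4; -0.8 0 0 0; -0.8 0 0 0; -0.8 0 0 0; -0.8 0 0 0; -0.8 0 0 0; -0.8 0 0 0; -0.8 0 0 0; -0.8 0 0 0; -0.6 0 0 0"}}

```text
time_s: 26.08
tcp_pos: [0.5042, -0.235, 0.0471]
ee_rot: [[-0.999, -0.051, -0.004], [-0.051, 0.999, 0.0], [0.004, 0.0, -1.0]]
wrist_force: [-3.9, -0.4, 5.2]
gripper_width: 0.157
gripper_force: 30.0
```

>>> {"op": "step_arm", "data": {"targets": "-0.4 0 0 0; -0.2 0 0 0; 0 0 0 0; 0 0 0 0"}}

```text
time_s: 26.42
tcp_pos: [0.5105, -0.2347, 0.0471]
ee_rot: [[-0.999, -0.051, -0.002], [-0.051, 0.999, 0.0], [0.002, 0.0, -1.0]]
wrist_force: [-2.7, -1.1, 4.5]
gripper_width: 0.154
gripper_force: 30.0
```

Run:
```python
from m import *
from go import go
go(.5115,-.2357,.046,-177.1)
for n in('top','scene'):
    c=cap(n,n+'10.png');m=mask(c,(3,90,35),(18,255,255))
    print(n,[b for b in blobs(m) if (395<b[1][0]<470 if n=='top' else 200<b[1][0]<290) and 100<b[1][1]<350])
```

```text
t 26.42 at [ 0.5105 -0.2347  0.0471] yaw -177.06 -> turn 0.04 shift cm [-0.09 -0.1   0.11] F [-2.7 -1.1  4.5] w 1.34 gf 30.0
top []
scene [([241, 185, 9, 17, 88], [245.1, 191.7]), ([231, 207, 17, 26, 241], [240.1, 222.5])]
```

>>> {"op": "step_arm", "data": {"targets": "-0.1 -0.1 0 0; 0 0 0 0; 0 0 0 0"}}

```text
time_s: 26.77
tcp_pos: [0.5119, -0.2355, 0.047]
ee_rot: [[-0.999, -0.051, -0.001], [-0.051, 0.999, 0.0], [0.001, 0.0, -1.0]]
wrist_force: [-4.3, 1.5, 5.1]
gripper_width: 0.156
gripper_force: 30.0
```

>>> {"op": "step_arm", "data": {"targets": "0 0 0 0; 0 0 0 0; 0 0 0 0; 0 0 0 0; 0 0 -1 0; 0 0 -2 0; 0 0 -2 0; 0 0 -1 0; 2 3 0 0; 3 3 0 0; 2 4 0 0; 2 4 0 0", "claw": 3}}

```text
time_s: 27.77
tcp_pos: [0.4175, -0.1056, 0.1072]
ee_rot: [[-0.999, -0.049, 0.001], [-0.049, 0.999, 0.0], [-0.001, 0.0, -1.0]]
wrist_force: [0.2, 2.4, 0.8]
gripper_width: 0.351
gripper_force: 0.0
```

>>> {"op": "step_arm", "data": {"targets": "0 4 0 0; 0 4 0 0; 0 0 0 0"}}

```text
time_s: 28.02
tcp_pos: [0.4153, -0.0213, 0.1081]
ee_rot: [[-0.998, -0.059, 0.004], [-0.059, 0.998, 0.001], [-0.004, 0.001, -1.0]]
wrist_force: [0.5, -0.1, 0.7]
gripper_width: 0.348
gripper_force: 0.0
```

Run:
```python
from cupm import *
c=cup('11',395,470,190,310)
go(.41,-.236,.046,-177.1)
for q in([.6014,-.2311],):
    P=[[q[0]+.028*np.cos(t),q[1]+.028*np.sin(t),.07] for t in np.linspace(0,2*np.pi,73)];p=proj(c,P);print('pred rim x',p[:,0].min(),p[:,0].max(),'y',p[:,1].min(),p[:,1].max())
    a=np.radians(-177.1);print('pred end',proj(c,[[q[0]+.11*np.cos(a),q[1]+.11*np.sin(a),.0645]]))
f=c['frame'];a=cv2.resize(f[180:310,370:480],None,fx=4.5,fy=4.5,interpolation=cv2.INTER_CUBIC)
cv2.imwrite('pics/c11.png',a)
```

```text
[([414, 225, 24, 57, 384], [426.1, 253.6])]
[(225, np.int64(419), np.int64(420)), (226, np.int64(419), np.int64(419)), (227, np.int64(418), np.int64(419)), (228, np.int64(417), np.int64(419)), (229, np.int64(416), np.int64(419)), (230, np.int64(416), np.int64(418)), (231, np.int64(415), np.int64(418)), (232, np.int64(414), np.int64(418)), (233, np.int64(414), np.int64(418)), (234, np.int64(414), np.int64(418)), (235, np.int64(414), np.int64(419)), (236, np.int64(414), np.int64(419)), (237, np.int64(414), np.int64(420)), (238, np.int64(414), np.int64(420)), (239, np.int64(414), np.int64(421)), (240, np.int64(414), np.int64(422)), (241, np.int64(415), np.int64(437)), (242, np.int64(416), np.int64(436)), (243, np.int64(416), np.int64(434)), (244, np.int64(417), np.int64(432)), (245, np.int64(419), np.int64(431)), (246, np.int64(421), np.int64(431)), (247, np.int64(426), np.int64(431)), (248, np.int64(426), np.int64(431)), (249, np.int64(426), np.int64(431)), (250, np.int64(426), np.int64(432)), (251, np.int64(426), np.int64(432)), (252, np.int64(426), np.int64(432)), (253, np.int64(426)
[... 692 characters left out ...]
.int64(428), np.int64(433)), (273, np.int64(428), np.int64(433)), (274, np.int64(428), np.int64(433)), (275, np.int64(428), np.int64(433)), (276, np.int64(428), np.int64(433)), (277, np.int64(428), np.int64(434)), (278, np.int64(428), np.int64(434)), (279, np.int64(428), np.int64(434)), (280, np.int64(429), np.int64(434)), (281, np.int64(429), np.int64(433))]
handle dir -164.34962 mid 0.54230195 -0.23010544 end [ 0.49274765 -0.23660318] n 43
t 28.12 at [ 0.415  -0.0247  0.1076] yaw -176.83 -> turn 0.27 shift cm [  1.57 -21.08   6.16] F [-0.8 -0.3 -1.5] w 3.01 gf 0.0
pred rim x 415.77903776007753 440.30094539974385 y 220.91435869609603 245.27049441536278
pred end [[431.03925436 281.53515621]]
```

View pics/c11.png

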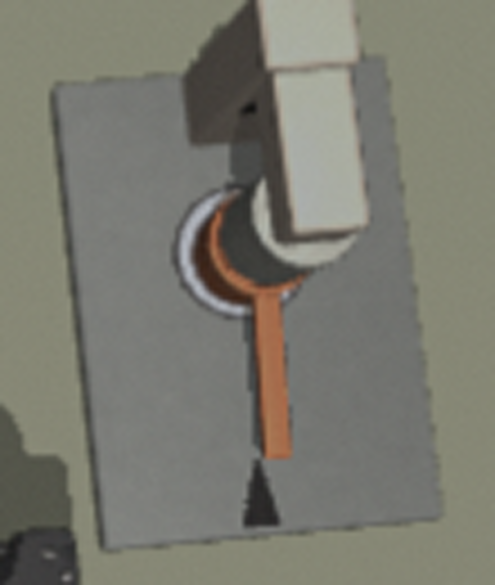

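The crop shows the cup standing inside the pan ring, its handle running to just above the index tip. The handle sits about 4 cm above the deck, so parallax shifts it a little. I'll check the angle with the handle rows only.

Run:
```python
from m import *
c=cap('top');g=c['frame']
m=mask(c,(3,90,35),(18,255,255));H=[]
for y in range(249,281):
    xs=np.where(m[y,400:460])[0]+400;H.append((xs.mean(),y))
P=onz(c,H,.0645)[:,:2];k=np.polyfit(P[:,0],P[:,1],1)
print('dir',np.degrees(np.arctan(k[0]))-180,'end',onz(c,[(431.2,281.6)],.0645)[0],'axis y at .6014',np.polyval(k,.6014),'y at idx x .4705:',np.polyval(k,.4705))
c=cap('scene');m=mask(c,(3,90,35),(18,255,255));m[:,:225]=0;m[:,275:]=0;H=[]
for y in range(165,206):
    xs=np.where(m[y])[0]
    if len(xs): H.append((xs.mean(),y))
print(H[0],H[-1]);P=onz(c,H[2:-5],.0645)[:,:2];k=np.polyfit(P[:,0],P[:,1],1);print('scene dir',np.degrees(np.arctan(k[0]))-180,'y at .6014',np.polyval(k,.6014),'y at .4705',np.polyval(k,.4705),onz(c,[H[0]],.0645))
s=sense();print(s['time_s'])
```

```text
dir -177.18318670277776 end [ 0.49139553 -0.23702659  0.0645    ] axis y at .6014 -0.23142347069311248 y at idx x .4705: -0.23786405346142858
(np.float64(248.5), 178) (np.float64(243.0), 201)
scene dir -176.37092690420283 y at .6014 -0.22959948472673597 y at .4705 -0.23790170115892614 [[ 0.4901276  -0.24197768  0.0645    ]]
28.2167
```

```bash
python3 -c "
from station import r
print(r.finish_job())"
```

```text
the job is handed in; nothing more can be done
None
```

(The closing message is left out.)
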